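# Index the streaking turntable and set its brake

## Task

Index the petri dish for its next streak: gently push the grey turntable round with a fingertip (its blue posts are there for that) until its white index line meets the long red line on the scale ring, and only then push the orange brake tab fully in, toward the turntable. Leave the dish seated in its well, do not turn the scale ring, and leave the vials, bottles and matchbox standing where they are.

Things in the scene. Friction and masses are not known exactly. Their poses are not given: they have to be found in the camera images.
- streaker: White round base of the streaking turntable, fixed to the bench, 180 mm across. Origin on the turntable's axis at bench height; z up; its -x axis is the zero direction of both rings, and its -y axis points out along the brake lug, a white block 42 mm wide whose top is 24 mm above the bench and which reaches 152 mm from the axis. The grey turntable in it is 132 mm across, its top 34 mm above the bench.
- turntable (a joint): Angle (rad) of the grey turntable about the vertical axis, counter-clockwise from above positive; at 0 its white line points along the base's -x. Range -3.1 to 3.1; it starts 0.6 to 3.0 rad counter-clockwise of the red line, so the short way is clockwise. Stiff: it stays where it is left, about 1.5 N at a post moves it.
- post (a point): Top centre of the blue post opposite the white line. Three alike stand on the turntable: upright, round, 14 mm thick, 57 mm from the axis, 60, 180 and 300 degrees from the white line; their tops are 62 mm above the bench, 28 mm above the turntable's face.
- white_line (a point): Outer end of the white index line on the turntable's face (line 18 mm long, 3.4 mm wide), 66 mm from the axis, 34 mm above the bench.
- scale_ring (a joint): Angle (rad) of the aluminium scale ring round the turntable (133 to 170 mm across, top 32 mm above the bench), same sense and zero as the turntable: the white line meets the red one when both joints read the same. Already set, much stiffer than the turntable; leave it.
- red_line (a point): Inner end of the long red target line on the scale ring (18 mm long, 3.4 mm wide; the other scale lines are short, thin and black), 66 mm from the axis, 32 mm above the bench.
- brake (a joint): Travel (m) of the orange brake tab: 0 out (start), 0.015 fully in against its stop. It slides along the base's +y, toward the turntable, with 2.5 N of friction and stays where it is left. It sets nothing in motion and does not stop the turntable from being pushed.
- brake_tab (a point): Point in the middle of the orange brake tab, 40 mm above the bench, at first 131 mm from the axis out along the base's -y. The tab is 26 mm wide, 12 mm thick along its travel, its top 49 mm above the bench, the lug's top below it at 24 mm; a foot 4 mm high reaches 5 mm beyond each of its faces.
- dish: Closed petri dish with pink agar, 91 mm across, 15 mm high, loose in the turntable's well; origin at its underside's centre, 22 mm above the bench on the axis; its lid stands 3 mm above the turntable's face.
- vial_a: Clear vial with a grey cap, 17 mm across, 47 mm high, loose on the bench left of the turntable; origin at its underside.
- vial_b: Clear vial with a grey cap, 17 mm across, 49 mm high, loose on the bench left of the turntable; origin at its underside.
- red_cap_bottle: Dark bottle with a red cap, 20 mm across, 43 mm high, loose on the right of the bench; origin at its underside.
- white_cap_bottle: Dark bottle with a white cap, 20 mm across, 46 mm high, loose on the right of the bench; origin at its underside.
- matches: Matchbox 36 x 51 x 15 mm, loose on the left of the bench; origin at its underside.
Not all that is in view belongs to the job. Leave any black look-alike of the dish alone.

How it is judged:
By the outcome, as a careful person would: the job done as asked, in the order asked, and still so for the second after the job is handed in, with the robot touching nothing.
It also fails if it takes over 48 s, if anything falls off the work surface, if the arm or the gripper's body presses on something with over 40 N, if the wrist force passes 120 N, or if a joint passes its speed limit or range.

## Robot

A 6-joint arm with a two-finger parallel gripper is mounted at the origin on a cart in front of the work surface, level with it; the furniture and walls round the work are solid. World frame = base frame: x ahead of the robot, y to its left, z up, the work surface at z = 0. Lengths are in m, angles in degrees, forces in N, time in s.
With the tool pointing down it reaches from about 0.25 to 0.725 m from the base axis. Payload 9.7 kg.
Tool frame: the origin (TCP) lies midway between the tips of the shut fingers; the grasp point (between the pads) lies bot.hold_point_z behind it (bot.hold_point_z is the distance from the TCP to the grasp point, in m); z points along the fingers, y is the line along which they close (so a half turn about z gives the same grasp; the last joint's range is limited). The gripper opens to 85 mm and grips with 20 to 120 N. Pads are 22 mm wide; open, the fingers measure 114 mm over their backs; the gripper's body (76 mm by 85 mm) begins 54 mm behind the grasp point. The pads swing forward as they close: fully open they stand 13 mm farther back than shut.
Start: joints at [0, 4.979, 10.078, 95.1, 0, 90], TCP at [0.55, -0, 0.231] pointing down, gripper open.
Joint ranges: [-179.16, 179.16], [-48.56, 103.87], [-65.8, 70.77], [-126.05, 130.52], [-82.76, 87.17], [-180, 180]. Speed limits (degrees/s): [127.2, 127.2, 147.25, 180, 180, 180].

## Interface

Orientations are given as [roll, pitch, yaw] about the fixed x, y, z axes, in that order (R = Rz(yaw) Ry(pitch) Rx(roll)).
In Python, from workcell import bot, camera, camera_model, ticket gives the robot as it stands.
- The arm moves only by the tool send_rows, never from a script. Its argument "targets" is text: rows parted by semicolons, each of 5 numbers parted by spaces: the shift along the tool's x, y, z in mm, then the turn about the tool's z in degrees, then the closure in counts, from 0 (fully open) to 255 (shut). A call has 1 to 20 rows; each row is the pose to reach, as a shift and turn from the pose commanded when the call began, along the tool's axes at that moment; what a row does not reach only later rows make up. A row lasts 1/8 s, in which the tool goes at most 62.5 mm and 10.7 degrees, less where a joint would pass 70% of its speed; a pose out of reach is approached as far as the arm can. A call with a gripper value outside its range is refused whole. The fingers move at their own pace and stop on an object; "newtons" is the grip in N (left out, the last holds). Time passes only in rows, so rows that repeat a pose let the fingers close. It gives the time, the measured TCP pose, the force, the opening and the grip force at its end, in the units of the state.
- bot.get_obs(): the state, without advancing time (a new reading comes with each control period).
- camera(name): name is "scene" or "side" or "wrist"; returns the picture (480x640x3 uint8, blue, green, red); there is no depth.
- camera_model(name): a dict with "K" (3x3 intrinsics, pixels), "pose" (4x4, takes a point from camera to world coordinates); the wrist camera has in their place "T_tool_cam" (4x4, takes a point from camera to tool coordinates, whose origin is the TCP and whose axes are the flange's). Camera axes: x right, y down, z forward; pixel columns grow to the right and rows downward; lengths in m; the calibration is good to about 2 mm. A picture is of the moment at which its call begins: read the wrist's pose just before it. camera_model takes no time and is no camera call.
- ticket.job_done(): hands the job in; it is judged then, once.
The state is a dict: "time": time; "q": joint angles; "qd": joint speeds; "joint_efforts": joint torques, N m; "ee_pos": TCP position; "tcp_rot": TCP orientation; "wrist_force": force on the tool from outside, world axes, zero at the start; "torque": the same for the moment, N m; "opening": finger opening in m; "grasp_force": force on a finger pad.
Only numpy, scipy, OpenCV 4.12 (cv2) and the standard library are available. Lean on these libraries where they do the work, as an engineer would, in place of code of your own. Each camera call takes 0.05 s, during which the arm holds its last target. There are 200 camera calls.

## Working session

There is one attempt and no reset: what is moved stays moved. The work goes in short steps, Python scripts to look and compute and a tool call to move; the robot and the scene stay as the last step left them, time stands still between calls to the robot, and variables do not carry over. Pictures are saved under pics/ and viewed, at most 10 in all, crops included, and the job is handed in when it is done.

Besides the shell and the picture viewer there is one more tool, called after "Call:" as name(argument=value, ...) on one line, values as JSON. send_rows: Moves the arm, as the interface text tells. Its arguments: {"type":"object","properties":{"targets":{"type":"string"},"newtons":{"type":"number"}},"required":["targets"]}

```bash
mkdir -p pics; ls
python3 - <<'E'
from workcell import bot,camera,camera_model,ticket
import cv2,numpy as np
o=bot.get_obs();print(o, bot.hold_point_z)
for n in ("scene","wrist"):
    cv2.imwrite(f"pics/{n}0.png",camera(n)); print(n,camera_model(n))
print(camera_model("side"))
E
```

```text
pics
{'time': 0.0, 'q': array([-7.95156556e-04,  5.01219356e+00,  1.00328446e+01,  9.50997730e+01,
       -1.97543245e-03,  8.99991838e+01]), 'qd': array([ 0.00767658, -0.0303797 , -0.05353076, -0.03288492,  0.03587449,
       -0.04653098]), 'joint_efforts': array([ 7.68234549e-04, -5.20392072e+01,  4.64802504e+01,  1.63646933e-02,
        2.23589603e-05, -6.77332673e-05]), 'ee_pos': array([ 5.49760549e-01, -1.74558050e-05,  2.30558168e-01]), 'tcp_rot': array([-1.79920878e+02,  1.97430339e-03,  9.00000238e+01]), 'wrist_force': array([-0.01797769, -0.22927441,  0.61010674]), 'torque': array([-0.0237418 ,  0.01277141,  0.00309789]), 'grasp_force': 0.0, 'opening': 0.08549590398105723} 0.0187
scene {'K': array([[586.30773938,   0.        , 315.17674988],
       [  0.        , 586.30773938, 243.93163153],
       [  0.        ,   0.        ,   1.        ]]), 'pose': array([[-0.57084035, -0.38535887,  0.72501023, -0.62915232],
       [-0.8207932 ,  0.29038632, -0.49190883,  0.87433505],
       [-0.02097162, -0.87588488, -0.48206417,  0.8181384 ],
       [ 0.        ,  0.        ,  0.       
[... 256 characters left out ...]
1,
         7.84050310e-02],
       [ 9.99998863e-01,  3.05834890e-04,  1.47668064e-03,
        -6.90949536e-04],
       [-1.31523399e-03, -3.02174973e-01,  9.53251570e-01,
        -1.43024557e-01],
       [ 0.00000000e+00,  0.00000000e+00,  0.00000000e+00,
         1.00000000e+00]])}
{'K': array([[444.16672239,   0.        , 318.10249613],
       [  0.        , 444.16672239, 235.52212602],
       [  0.        ,   0.        ,   1.        ]]), 'pose': array([[ 0.99960563,  0.02254262,  0.01674571,  0.5018046 ],
       [-0.00665262, -0.38924659,  0.92110957, -0.81833545],
       [ 0.02728243, -0.92085771, -0.38894311,  0.44198048],
       [ 0.        ,  0.        ,  0.        ,  1.        ]])}
```

View pics/wrist0.png

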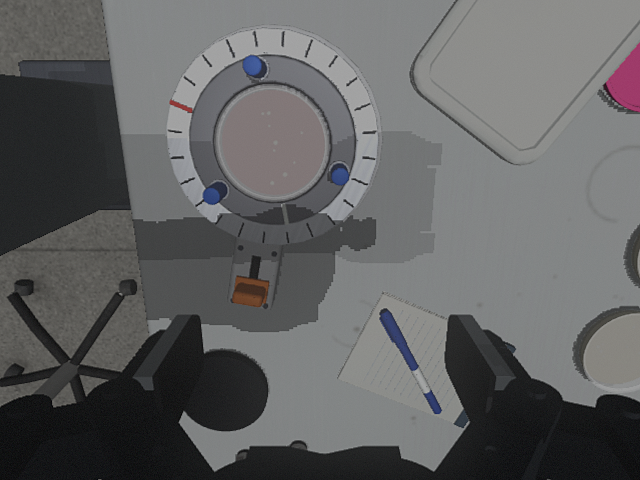

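View pics/scene0.png

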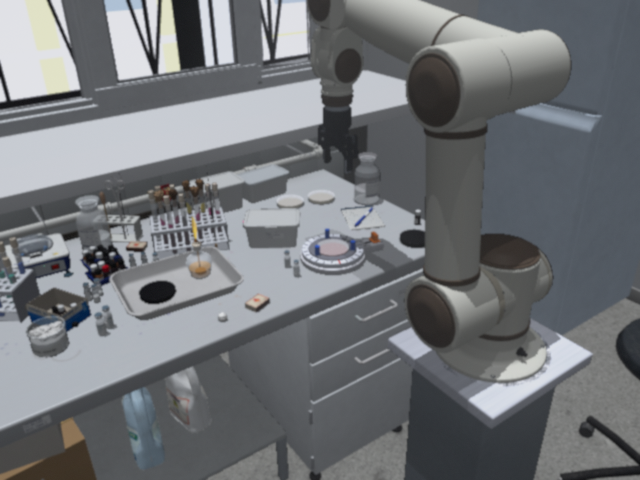

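The wrist view shows the turntable centred near (273,140), the red line at (181,106) and the white line at (285,213). The blue posts are at (255,67), (340,174) and (213,193), and the orange tab is at (250,290). In the scene view, the vials and matchbox stand well to the left of the turntable and nothing is near its rim.

```bash
cat > h.py <<'E'
from workcell import bot,camera,camera_model,ticket
import cv2,numpy as np
from scipy.spatial.transform import Rotation as Rn
def look():
    o=bot.get_obs(); im=camera("wrist"); m=camera_model("wrist")
    T=np.eye(4);T[:3,:3]=Rn.from_euler('xyz',o['tcp_rot'],degrees=True).as_matrix();T[:3,3]=o['ee_pos']
    return im,m['K'],T@m['T_tool_cam'],o
def ray(px,z,K,T):
    px=np.atleast_2d(np.float64(px)); d=np.c_[px,np.ones(len(px))]@np.linalg.inv(K).T@T[:3,:3].T
    return T[:3,3]+d*((z-T[2,3])/d[:,2])[:,None]
def proj(P,K,T):
    p=(np.atleast_2d(P)-T[:3,3])@T[:3,:3]@K.T; return p[:,:2]/p[:,2:]
def blobs(mask,amin):
    n,l,s,c=cv2.connectedComponentsWithStats(mask.astype(np.uint8))
    return [(s[i,4],c[i],np.argwhere(l==i)[:,::-1]) for i in range(1,n) if s[i,4]>=amin]
def ang(v): return np.degrees(np.arctan2(v[1],v[0]))
def measure(im,K,T):
    hsv=cv2.cvtColor(im,cv2.COLOR_BGR2HSV); H,S,V=[hsv[...,i].astype(int) for i in range(3)]
    R={}
    R['blue']=blobs((H>105)&(H<130)&(S>120),80)
    R['red']=blobs(((H<4)|(H>174))&(S>140)&(V>110),20)
    R['orange']=blobs((H>=4)&(H<15)&(S>150),80)
    return R
E
python3 - <<'E'
from h import *
im,K,T,o=look(); cv2.imwrite("pics/w1.png",im)
R=measure(im,K,T)
for k,v in R.items():
    for a,c,p in v: print(k,a,c.round(1),p.min(0),p.max(0))
# pink dish circle -> centre (lid top z=.037)
hsv=cv2.cvtColor(im,cv2.COLOR_BGR2HSV); g=cv2.cvtColor(im,cv2.COLOR_BGR2GRAY)
print('pink',hsv[140,273],'grey table',hsv[140,203],'ring',hsv[140,180],'white',hsv[205:222,285].tolist())
c=cv2.HoughCircles(g,cv2.HOUGH_GRADIENT,1,30,param1=100,param2=40,minRadius=45,maxRadius=120)
print(c[0][:6])
cv2.imwrite("pics/w1c.png",cv2.resize(im[10:320,150:400],None,fx=1.9,fy=1.9,interpolation=cv2.INTER_CUBIC))
E
```

```text
blue 290 [251.7  64.9] [243  56] [261  74]
blue 231 [339.9 176.1] [331 168] [348 184]
blue 223 [211.  195.7] [203 188] [219 204]
blue 513 [399.5 340.2] [381 311] [417 369]
blue 175 [433.  402.4] [424 391] [441 413]
red 83 [180.4 105.9] [170 100] [191 112]
orange 473 [249.3 292.5] [233 277] [268 306]
pink [177  20 130] grey table [114  11 112] ring [110  10 155] white [[60, 3, 78], [75, 6, 79], [50, 9, 89], [60, 5, 95], [60, 5, 95], [60, 8, 95], [60, 3, 93], [60, 8, 94], [60, 3, 93], [60, 6, 92], [50, 8, 93], [60, 3, 92], [45, 5, 93], [60, 8, 94], [45, 6, 92], [40, 8, 93], [60, 6, 92]]
[[272.5 133.5 106.8]
 [254.5 157.5  79.7]]
```

View pics/w1c.png

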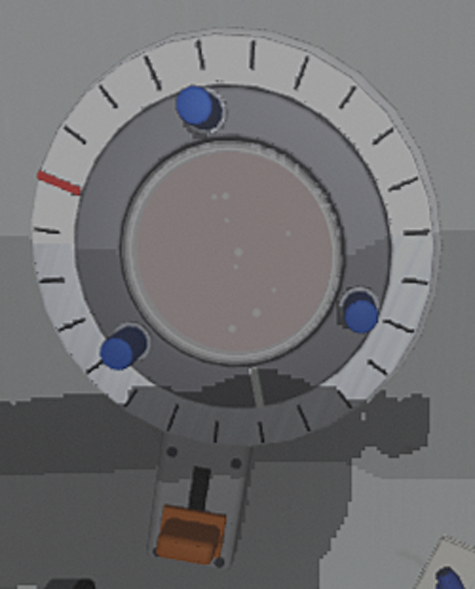

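The crop shows the red line running from (38,175) to (80,190), the white line from (252,370) to (261,405) in shadow, three blue posts, and the tab at (190,535) fully out.

```bash
cat >> h.py <<'E'
def axis_from(im,K,T,guess,it=4):
    "turntable axis: centroid of pink lid pixels cast on z=.037, plus mean of post tops"
    hsv=cv2.cvtColor(im,cv2.COLOR_BGR2HSV)
    m=((hsv[...,0]>165)|(hsv[...,0]<8))&(hsv[...,1]>12)&(hsv[...,1]<90)
    b=[p for a,c,p in blobs(m,2000)]
    p=max(b,key=len); h=cv2.convexHull(p.astype(np.int32))[:,0]
    q=ray(h,.037,K,T)[:,:2]; (c,r)=cv2.minEnclosingCircle((q*1000).astype(np.float32))
    return np.array(c)/1000,r
def polar(im,K,T,c,z,rs,chan):
    a=np.arange(-180,180,.25); out=0
    for r in rs:
        P=np.c_[c[0]+r*np.cos(np.radians(a)),c[1]+r*np.sin(np.radians(a)),np.full(len(a),z)]
        u=proj(P,K,T).astype(np.float32)
        out=out+cv2.remap(chan.astype(np.float32),u[:,:1],u[:,1:],cv2.INTER_LINEAR)[:,0]
    return a,out/len(rs)
def lines(im,K,T,c):
    f=im.astype(float)
    a,v=polar(im,K,T,c,.032,np.arange(.069,.083,.001),f[...,2]-f[...,1])
    w=np.clip(v-v.max()/2,0,None); red=np.degrees(np.angle((w*np.exp(1j*np.radians(a))).sum()))
    g=f.min(2)*(1-0)  # white: locally brighter than surroundings both sides, low colour
    a,v=polar(im,K,T,c,.034,np.arange(.053,.063,.001),g)
    k=20; s=v-np.maximum(np.roll(v,k),np.roll(v,-k))
    i=np.argsort(-s)[:1][0]; n=np.arange(-12,13)+i; n%=len(a)
    w=np.clip(s[n]-s[i]/2,0,None); white=np.degrees(np.angle((w*np.exp(1j*np.radians(a[n]))).sum()))
    return red,white,s[i]
E
python3 - <<'E'
from h import *
im=cv2.imread("pics/w1.png"); _,K,T,o=look()
c,r=axis_from(im,K,T,None); print('dish axis',c,r)
R=measure(im,K,T)
P=np.array([ray(cc,.061,K,T)[0] for a,cc,p in R['blue'][:3]]); pc=P.mean(0)[:2]; print('posts',P.round(4).tolist(),pc)
for q in (c,pc):
    print([(round(np.linalg.norm(p[:2]-q),4),round(ang(p[:2]-q),1)) for p in P], lines(im,K,T,q))
rp=ray(R['red'][0][2],.032,K,T)[:,:2]; print('red radii',np.linalg.norm(rp-c,axis=1).min(),np.linalg.norm(rp-c,axis=1).max())
op=ray(R['orange'][0][1],.045,K,T)[0]; print('tab',op,np.linalg.norm(op[:2]-c),ang(op[:2]-c))
E
```

```text
dish axis [0.50944199 0.05000249] 40.27214431762695
posts [[0.4994, 0.1055, 0.061], [0.5614, 0.0284, 0.061], [0.4638, 0.0135, 0.061]] [0.50822619 0.0491492 ]
[(np.float64(0.0564), np.float64(100.2)), (np.float64(0.0563), np.float64(-22.5)), (np.float64(0.0584), np.float64(-141.3))] (np.float64(158.38271191511896), np.float64(-82.72467053971353), np.float32(36.97372))
[(np.float64(0.057), np.float64(98.9)), (np.float64(0.0571), np.float64(-21.3)), (np.float64(0.057), np.float64(-141.2))] (np.float64(157.44629123180167), np.float64(-81.4263634594455), np.float32(37.24352))
red radii 0.06835346213916275 0.08556332313309058
tab [ 0.48549677 -0.07425948  0.045     ] 0.1265480485830081 -100.90717175434504
```

Call:
send_rows(targets="93 -73 60 -60 255;93 -73 80 -126 255;93 -73 100 -126 255;93 -73 130 -126 255;93 -73 130 -126 255;93 -73 130 -126 255;93 -73 130 -126 255;93 -73 130 -126 255;93 -73 130 -126 255;93 -73 130 -126 255;93 -73 130 -126 255;93 -73 130 -126 255;93 -73 130 -126 255;93 -73 130 -126 255;93 -73 130 -126 255;93 -73 130 -126 255", newtons=40)

```text
time: 2.2
ee_pos: [0.477, 0.093, 0.1013]
tcp_rot: [180.0, -0.0, -144.1]
wrist_force: [0.5, 1.1, 0.2]
opening: -0.0002
grasp_force: 0.0
```

Run:
```python
from h import *
im,K,T,o=look(); print(o['time'],o['ee_pos'],o['tcp_rot'],o['q'].round(1),o['opening'],o['wrist_force'])
cv2.imwrite("pics/w2.png",im)
```

```text
2.2 [0.47697814 0.09298118 0.10125708] [ 1.79997926e+02 -5.06104179e-03 -1.44050945e+02] [ 11.   -4.3 -13.7  80.7  -0.  -24.9] -0.00016751115294085688 [0.53360366 1.14414646 0.22671701]
```

View pics/w2.png

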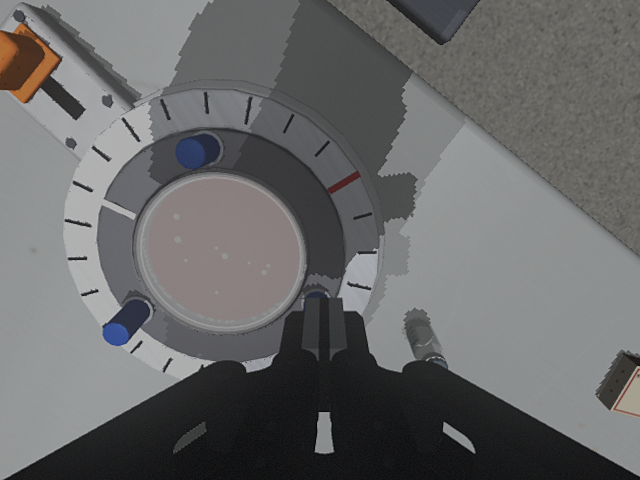

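The view shows the shut fingertips at (323,300) just counter-clockwise of the far post at (316,297). The white line is at (118,208), the red line at (345,183), and a vial stands clear at (425,340).

Run:
```python
from h import *
im=cv2.imread("pics/w2.png"); _,K,T,o=look()
c,r=axis_from(im,K,T,None); print('dish',c,r)
R=measure(im,K,T)
P=[ray(cc,.060,K,T)[0] for a,cc,p in R['blue'] if a>300]; print(np.round(P,4).tolist())
for q in (c,np.array([.5083,.0493])):
    print([(round(np.linalg.norm(p[:2]-q),4),round(ang(p[:2]-q),1)) for p in P], lines(im,K,T,q))
rp=ray(R['red'][0][2],.032,K,T)[:,:2]-[.5083,.0493]; print('red radii',np.linalg.norm(rp,axis=1).min(),np.linalg.norm(rp,axis=1).max())
# ring outer circle check: dark lines ; vial
print('vial',ray([[430,358],[418,315]],.0,K,T)[:,:2])
# push path rows: theta from 126 to -3.8
c=np.array([.5083,.0493]);psi=np.radians(216);X=np.array([np.cos(psi),np.sin(psi)]);Y=np.array([np.sin(psi),-np.cos(psi)])
p0=np.array([.477,.093])
for th in list(range(126,-6,-3)):
    t=np.radians(th); d=(c+.054*np.array([np.cos(t),np.sin(t)])-p0)*1000
    print(th,round(d@X),round(d@Y),126-th,end=' ; ')
```

```text
dish [0.50401035 0.0490635 ] 39.66010665893555
[[0.4638, 0.0132, 0.06], [0.5625, 0.0283, 0.06]]
[(np.float64(0.0539), np.float64(-138.2)), (np.float64(0.0621), np.float64(-19.6))] (np.float64(155.88437250977395), np.float64(-76.81411696898793), np.float32(73.3378))
[(np.float64(0.0573), np.float64(-140.9)), (np.float64(0.0581), np.float64(-21.2))] (np.float64(157.32699727019533), np.float64(-81.03287801088071), np.float32(74.74458))Traceback (most recent call last):
  File "<stdin>", line 8, in <module>
IndexError: list index out of range
```

Run:
```python
from h import *
c=np.array([.5083,.0493]);psi=np.radians(216);X=np.array([np.cos(psi),np.sin(psi)]);Y=np.array([np.sin(psi),-np.cos(psi)])
p0=np.array([.477,.093])
for th in list(range(126,-6,-4)):
    t=np.radians(th); d=(c+.054*np.array([np.cos(t),np.sin(t)])-p0)*1000
    print(th,round(d@X),round(d@Y),126-th,end=' ; ')
_,K,T,o=look();print('vial',ray([[430,358],[418,315]],.0,K,T)[:,:2])
```

```text
126 0 0 0 ; 122 -3 0 4 ; 118 -7 0 8 ; 114 -11 -1 12 ; 110 -15 -2 16 ; 106 -18 -3 20 ; 102 -22 -4 24 ; 98 -25 -6 28 ; 94 -28 -8 32 ; 90 -31 -10 36 ; 86 -34 -12 40 ; 82 -37 -15 44 ; 78 -40 -18 48 ; 74 -42 -21 52 ; 70 -44 -24 56 ; 66 -46 -27 60 ; 62 -48 -30 64 ; 58 -50 -34 68 ; 54 -51 -37 72 ; 50 -52 -41 76 ; 46 -53 -44 80 ; 42 -53 -48 84 ; 38 -54 -52 88 ; 34 -54 -56 92 ; 30 -53 -59 96 ; 26 -53 -63 100 ; 22 -52 -67 104 ; 18 -51 -70 108 ; 14 -50 -74 112 ; 10 -48 -77 116 ; 6 -46 -81 120 ; 2 -44 -84 124 ; -2 -42 -87 128 ; vial [[0.50283019 0.20160142]
 [0.48278494 0.17432166]]
```

Call:
send_rows(targets="0 0 15 0 255;0 0 30 0 255;0 0 45 0 255;0 0 54 0 255;0 0 54 0 255;0 0 54 0 255")

```text
time: 3.1
ee_pos: [0.4773, 0.0931, 0.0477]
tcp_rot: [-180.0, 0.0, -144.0]
wrist_force: [-0.7, 0.5, -0.9]
opening: 0.0
grasp_force: 0.0
```

Call:
send_rows(targets="-3 0 0 4 255;-7 0 0 8 255;-11 -1 0 12 255;-15 -2 0 16 255;-18 -3 0 20 255;-22 -4 0 24 255;-25 -6 0 28 255;-28 -8 0 32 255;-31 -10 0 36 255;-34 -12 0 40 255;-37 -15 0 44 255;-40 -18 0 48 255;-42 -21 0 52 255;-44 -24 0 56 255;-46 -27 0 60 255;-48 -30 0 64 255;-50 -34 0 68 255;-51 -37 0 72 255;-52 -41 0 76 255;-52 -41 0 76 255")

```text
time: 5.6
ee_pos: [0.5436, 0.0904, 0.0478]
tcp_rot: [180.0, 0.0, 140.0]
wrist_force: [0.1, 0.3, 0.2]
opening: -0.0001
grasp_force: 0.0
```

Run:
```python
from h import *
im,K,T,o=look(); print(o['time'],o['ee_pos'],o['tcp_rot'],o['wrist_force'])
cv2.imwrite("pics/w3.png",im); q=np.array([.5084,.0492])
print(lines(im,K,T,q))
for a,cc,p in measure(im,K,T)['blue']: print(a,cc, [ (round(np.linalg.norm(v),4),round(ang(v),1)) for v in ray(cc,.06,K,T)[:,:2]-q])
c=np.array([.5083,.0493]);psi=np.radians(140);X=np.array([np.cos(psi),np.sin(psi)]);Y=np.array([np.sin(psi),-np.cos(psi)])
P=lambda th:c+.054*np.array([np.cos(np.radians(th)),np.sin(np.radians(th))])
for th in list(range(50,-14,-4)):
    d=(P(th)-P(50))*1000
    print(th,round(d@X),round(d@Y),50-th,end=' ; ')
```

```text
5.6 [0.54356237 0.09036098 0.04776405] [1.79967555e+02 2.93528275e-02 1.40013536e+02] [0.08517695 0.30915059 0.15462978]
(np.float64(157.78779342293865), np.float64(-148.08870475034328), np.float32(36.3948))
1369 [108.73630387 178.8568298 ] [(np.float64(0.0576), np.float64(152.8))]
1422 [ 72.39099859 417.22644163] [(np.float64(0.0533), np.float64(-89.6))]
50 0 0 0 ; 46 -4 0 4 ; 42 -8 -1 8 ; 38 -11 -1 12 ; 34 -15 -2 16 ; 30 -18 -3 20 ; 26 -22 -5 24 ; 22 -25 -6 28 ; 18 -29 -8 32 ; 14 -32 -10 36 ; 10 -35 -13 40 ; 6 -38 -15 44 ; 2 -40 -18 48 ; -2 -43 -21 52 ; -6 -45 -24 56 ; -10 -47 -27 60 ;
```

View pics/w3.png

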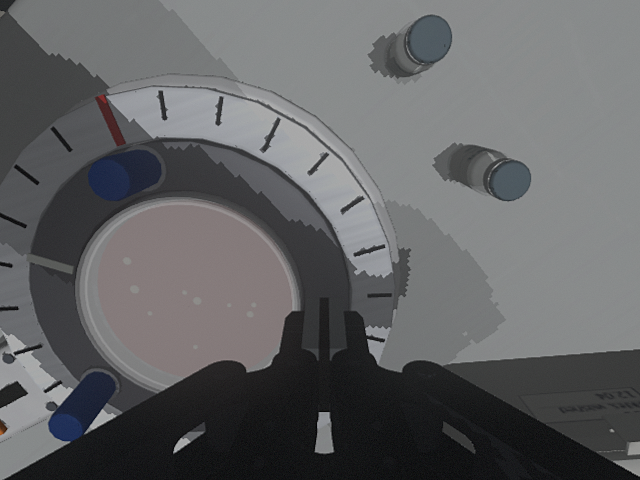

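The table has turned about 67°: the white line is at (52,264) and the red line at (110,120), about 54° apart. Both vials are standing, and the dish is in place.

Call:
send_rows(targets="-4 0 0 4 255;-8 -1 0 8 255;-11 -1 0 12 255;-15 -2 0 16 255;-18 -3 0 20 255;-22 -5 0 24 255;-25 -6 0 28 255;-29 -8 0 32 255;-32 -10 0 36 255;-35 -13 0 40 255;-38 -15 0 44 255;-40 -18 0 48 255;-42 -20 0 50 255;-42 -20 0 50 255;-42 -20 0 50 255")

```text
time: 7.52
ee_pos: [0.5625, 0.048, 0.0473]
tcp_rot: [180.0, 0.0, 90.1]
wrist_force: [-0.1, 0.6, -0.1]
opening: -0.0
grasp_force: 0.0
```

Run:
```python
from h import *
im,K,T,o=look(); print(o['time'],o['ee_pos'],o['tcp_rot'],o['wrist_force'])
cv2.imwrite("pics/w4.png",im)
for q in ([.5083,.0492],[.509,.0492],[.5083,.05]): print(lines(im,K,T,np.array(q)))
```

```text
7.525 [0.56251667 0.04802267 0.04734127] [1.79992055e+02 1.34594505e-02 9.00694708e+01] [-0.14565309  0.63467302 -0.05061641]
(np.float64(157.8291799060298), np.float64(162.24708749100424), np.float32(77.755325))
(np.float64(158.09884991296613), np.float64(162.47015013915978), np.float32(78.044395))
(np.float64(158.43618620658089), np.float64(162.9940530299523), np.float32(77.83691))
```

View pics/w4.png

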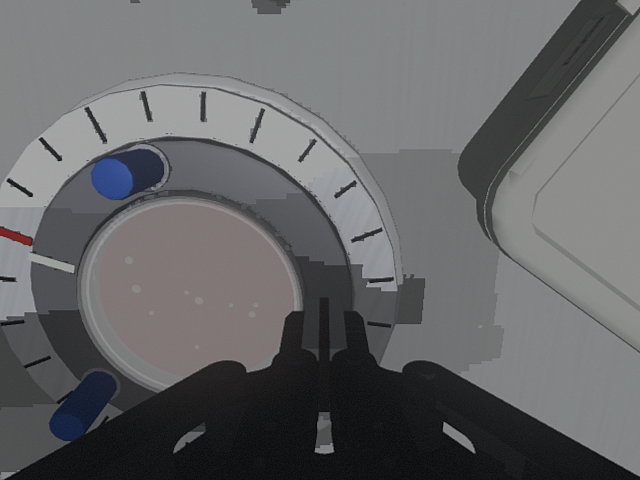

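The white line at (52,262) is still about 4.4° short of the red line at (15,236), with the dish seated. I'll finish the push now.

Call:
send_rows(targets="-1.5 0 0 1.5 255;-3 0 0 3 255;-4.1 -0.2 0 4.4 255;-4.1 -0.2 0 4.4 255;-4.1 -0.2 0 4.4 255")

```text
time: 8.2
ee_pos: [0.5623, 0.0438, 0.0473]
tcp_rot: [180.0, 0.0, 85.6]
wrist_force: [0.4, 1.0, 0.2]
opening: -0.0
grasp_force: 0.1
```

Run:
```python
from h import *
im,K,T,o=look(); print(o['time'],o['ee_pos'],o['tcp_rot'],o['wrist_force'])
for q in ([.5083,.0492],[.509,.0492],[.5083,.05]): print(lines(im,K,T,np.array(q)))
```

```text
8.2 [0.5622907  0.04382374 0.04727431] [1.79998181e+02 1.45452892e-02 8.56017136e+01] [0.37744953 1.04024665 0.23428492]
(np.float64(157.86009994164186), np.float64(157.9325019254833), np.float32(77.90687))
(np.float64(158.06596011813258), np.float64(158.20426739621496), np.float32(77.27006))
(np.float64(158.39850151442204), np.float64(158.64889588402727), np.float32(76.72426))
```

Call:
send_rows(targets="3 0 0 0 255;7 0 0 0 255;7 0 -20 0 255;7 0 -50 0 255;-40 -20 -90 5.6 255;-90 -45 -133 5.6 255;-140 -74 -133 5.6 255;-170 -74 -133 5.6 255;-170 -74 -133 5.6 255;-170 -74 -133 5.6 255;-170 -74 -133 5.6 255")

```text
time: 9.62
ee_pos: [0.4757, -0.119, 0.1801]
tcp_rot: [-180.0, -0.0, 80.1]
wrist_force: [-0.2, 0.0, -0.3]
opening: -0.0001
grasp_force: 0.0
```

Run:
```python
from h import *
im,K,T,o=look(); print(o['time'],o['ee_pos'],o['tcp_rot'],o['wrist_force'])
cv2.imwrite("pics/w5.png",im)
q=np.array([.5084,.0492])
c,r=axis_from(im,K,T,None); print('dish',c,r)
print(lines(im,K,T,q))
for k in('blue','orange'):
  for a,cc,p in measure(im,K,T)[k]: print(k,a,cc,p.min(0),p.max(0), [ (round(np.linalg.norm(v),4),round(ang(v),1)) for v in ray(cc,.06 if k=='blue' else .045,K,T)[:,:2]-q])
```

```text
9.625 [ 0.47568228 -0.1189541   0.18007687] [-1.79975222e+02 -8.99133238e-03  8.00742231e+01] [-0.21689364  0.03859397 -0.33569426]Traceback (most recent call last):
  File "<stdin>", line 5, in <module>
  File "h.py", line 29, in axis_from
    p=max(b,key=len); h=cv2.convexHull(p.astype(np.int32))[:,0]
ValueError: max() iterable argument is empty
```

View pics/w5.png

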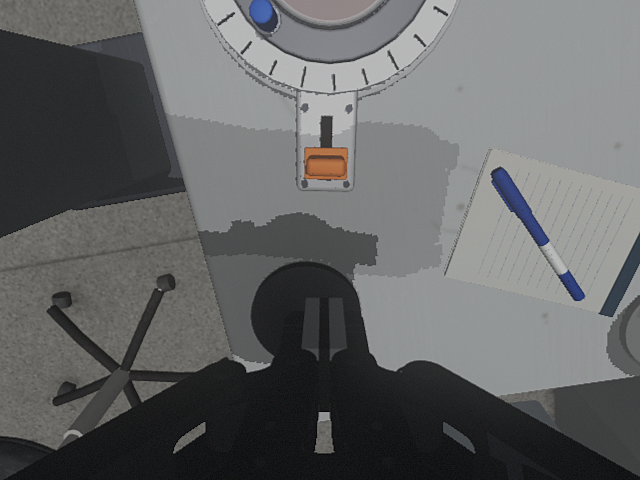

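The lug runs straight up the image at columns 297–355, so the tool is nearly square to it. The orange tab spans (304–348, 148–180), and the black look-alike lies under the gripper near (305,315).

Run:
```python
from h import *
im=cv2.imread("pics/w5.png"); _,K,T,o=look()
q=np.array([.5084,.0492])
for a,cc,p in measure(im,K,T)['orange']: print(a,cc,p.min(0),p.max(0))
# lug edges at z=.024 at rows 120..185: intersections
L=ray([[297,120],[297,180],[355.5,120],[355.5,180]],.024,K,T)[:,:2]; m=(L[:2]+L[2:])/2
print('lug width',np.linalg.norm(L[:2]-L[2:],axis=1),'mid angles',[ang(v-q) for v in m],'edge dir',ang(L[1]-L[0]),ang(L[3]-L[2]))
print('lug end',ray([[326,190]],.024,K,T)[0,:2]-q, np.linalg.norm(ray([[326,190]],.024,K,T)[0,:2]-q))
for b in (-99,-100,-101):
    d=np.array([np.cos(np.radians(b)),np.sin(np.radians(b))])
    print(b,[proj([[*(q+d*r),z]],K,T)[0].round(1).tolist() for r,z in((.12,.028),(.125,.049),(.137,.049),(.142,.028))])
print('black',ray([[253,315],[358,315],[305,263]],.015,K,T)[:,:2])
```

```text
963 [325.15472482 163.49428868] [305 148] [346 178]
lug width [0.04023105 0.04197914] mid angles [np.float64(-101.10944517303643), np.float64(-100.7239180376168)] edge dir -100.98243786763528 -98.56589107558284
lug end [-0.0281191  -0.14814546] 0.15079045647697134
-99 [[332.1, 147.1], [332.8, 158.0], [332.9, 176.5], [332.4, 178.8]]
-100 [[329.0, 147.1], [329.4, 158.0], [329.3, 176.5], [328.9, 178.8]]
-101 [[326.0, 147.1], [326.0, 158.0], [325.7, 176.5], [325.4, 178.8]]
black [[ 0.40352378 -0.19247921]
 [ 0.48825946 -0.20726873]
 [ 0.45389804 -0.1550633 ]]
```

Call:
send_rows(targets="11.4 1 40 0.7 255;11.4 1 80 0.7 255;11.4 1 110 0.7 255;11.4 1 130 0.7 255;11.4 1 143 0.7 255;11.4 1 143 0.7 255;11.4 1 143 0.7 255")

```text
time: 10.6
ee_pos: [0.479, -0.1088, 0.0382]
tcp_rot: [179.9, 0.0, 79.3]
wrist_force: [0.1, -0.7, 0.3]
opening: -0.0002
grasp_force: 0.0
```

Call:
send_rows(targets="4 0 0 0 255;8 0 0 0 255;11 0 0 0 255;13 0 0 0 255;15 0 0 0 255;17 0 0 0 255;19 0 0 0 255;21 0 0 0 255;23 0 0 0 255;25 0 0 0 255;25 0 0 0 255;25 0 0 0 255")

```text
time: 12.1
ee_pos: [0.4829, -0.0839, 0.037]
tcp_rot: [-180.0, -0.0, 79.3]
wrist_force: [-0.1, -0.2, -0.3]
opening: -0.0004
grasp_force: 0.0
```

Call:
send_rows(targets="1 0 0 0 255;2 0 0 0 255;2.5 0 0 0 255;2.5 0 0 0 255")

```text
time: 12.6
ee_pos: [0.4832, -0.0824, 0.0371]
tcp_rot: [-180.0, 0.1, 79.3]
wrist_force: [-1.7, -5.9, -0.6]
opening: 0.0002
grasp_force: 3.2
```

Call:
send_rows(targets="0.5 0 0 0 255;1 0 0 0 255;1 0 0 0 255")

```text
time: 12.98
ee_pos: [0.4831, -0.0823, 0.0371]
tcp_rot: [-180.0, 0.2, 79.2]
wrist_force: [-3.0, -11.5, -0.9]
opening: 0.0001
grasp_force: 5.8
```

Run:
```python
from h import *
im,K,T,o=look(); print(o['time'],o['ee_pos'],o['wrist_force'])
cv2.imwrite("pics/w6.png",im); q=np.array([.5084,.0492]); print(np.linalg.norm(o['ee_pos'][:2]-q), lines(im,K,T,q))
cv2.imwrite("pics/w6.png",im)
```

```text
12.975 [ 0.48313261 -0.08225473  0.03708246] [ -2.96456177 -11.52335298  -0.88167012]
0.1338610719389774 (np.float64(-42.31660868878981), np.float64(-161.15415564803826), np.float32(39.48269))
```

View pics/w6.png

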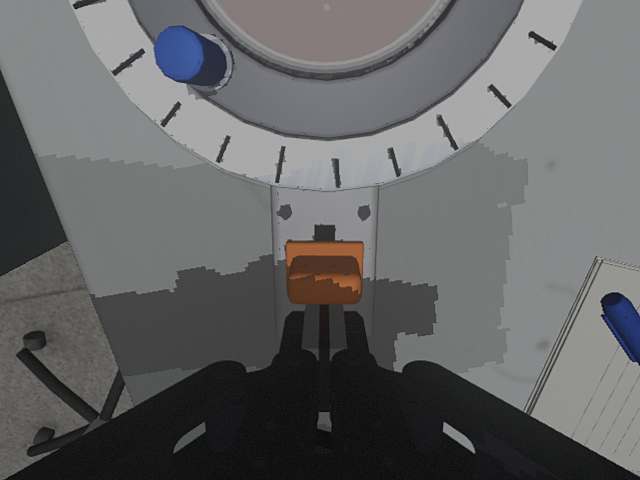

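The tab is hard against its stop: force rose to 12 N with no further travel, at radius 133.9 mm against about 133 expected. I'll back off and verify.

Call:
send_rows(targets="-4 0 0 0 255;-9 0 0 0 255;-9 0 -20 0 255;-9 0 -60 0 255;0 5 -110 0 255;40 18 -160 0 255;64 18 -190 0 255;64 18 -190 0 255;64 18 -190 0 255;64 18 -190 0 255")

```text
time: 14.28
ee_pos: [0.5127, -0.0218, 0.226]
tcp_rot: [-179.9, 0.0, 79.3]
wrist_force: [0.2, -0.2, -0.6]
opening: 0.0001
grasp_force: 0.0
```

Run:
```python
from h import *
im,K,T,o=look(); print(o['time'],o['ee_pos'],o['wrist_force'])
cv2.imwrite("pics/w7.png",im); q=np.array([.5084,.0492]); c,r=axis_from(im,K,T,None); print(c,r,lines(im,K,T,q))
for a,cc,p in measure(im,K,T)['orange']: print(a,cc,p.min(0),p.max(0))
d=np.array([np.cos(np.radians(-100.7)),np.sin(np.radians(-100.7))])
print([proj([[*(q+d*r),z]],K,T)[0].round(1).tolist() for r,z in((.105,.028),(.127,.028),(.122,.049))])
```

```text
14.275 [ 0.51268032 -0.0218184   0.22597332] [ 0.2414314  -0.19725838 -0.62021527]
[0.50869968 0.04940172] 40.23586654663086 (np.float64(157.47278024657334), np.float64(157.36844917052198), np.float32(61.145866))
[[304.5, 245.6], [304.8, 269.5], [303.6, 273.3]]
```

View pics/w7.png

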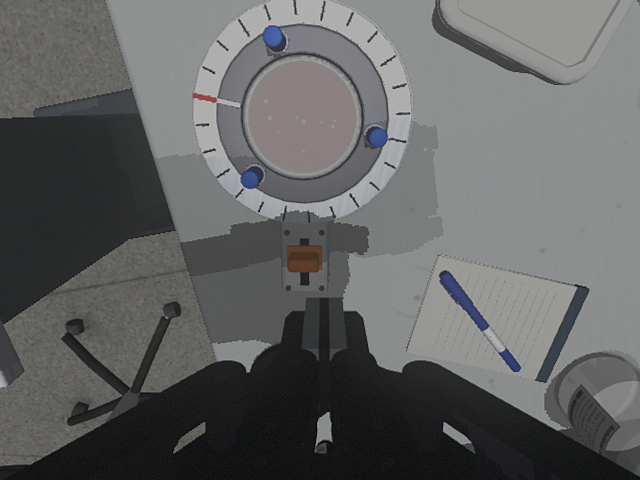

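The white line meets the red one at (215,100), 0.1° apart. The tab spans rows 245–272, matching the fully-in prediction, the dish is seated, and the arm is clear.

```bash
python3 -c "
from workcell import ticket
print(ticket.job_done())"
```

```text
the job is handed in; nothing more can be done
None
```

The job is handed in: the white index line was measured about 0.1° from the red line, the brake tab was then pushed in to its stop, and the dish is still seated; it took about 14 s of the 48 s allowed.

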